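# Test the friction hinge of an instrument case lid

## Robot

A 6-joint arm with a two-finger parallel gripper is mounted at the origin on a cart in front of the work surface, level with it; the furniture and walls round the work are solid. World frame = base frame: x ahead of the robot, y to its left, z up, the work surface at z = 0. Lengths are in mm, angles in rad, forces in N, time in s.
With the tool pointing down it reaches from about 300 to 775 mm from the base axis. Payload 14.6 kg.
Tool frame: the origin (TCP) lies on the centre line of the jaws, within the pads' length; the fingertips stand 19 mm ahead of it and the grasp point (between the pads) is the TCP (bot.tip_reach is the distance from the TCP to the fingertips, in mm); z points along the fingers, y is the line along which they close (so a half turn about z gives the same grasp; the last joint's range is limited). The gripper opens to 85 mm and grips with 20 to 120 N. Pads are 22 mm wide; open, the fingers measure 114 mm over their backs; the gripper's body (76 mm by 85 mm) begins 54 mm behind the grasp point. The pads swing forward as they close: fully open they stand 13 mm farther back than shut.
Start: joints at [1.201, 0.3, 1.521, -0, 1.321, -0.067], TCP at [164.004, 524.969, 250.281] pointing down, gripper open.
Joint ranges: [-3.03, 3.03], [-0.79, 2.21], [0.23, 2.52], [-1.04, 4.18], [0, 3.07], [-2.55, 2.55]. Speed limits (rad/s): [2.22, 2.22, 2.57, 3.14, 3.14, 3.14].

## Interface

Orientations are given as a unit quaternion [w, x, y, z].
In Python, from rig import bot gives the robot as it stands. Calls block until the motion is done:
- bot.move_to(position, orientation): joint-space move of the TCP to a pose.
- bot.servo_line(position, attitude=None, speed=150, until_force=None): straight line of the TCP; attitude=None keeps the orientation; speed is the mean speed in mm/s. With until_force (N) it stops when the force on the tool has changed by that much, and returns True; else False.
- bot.move_joints(angles): joint-space move.
- bot.move_gripper(opening, grip_force=None): finger opening in mm; grip_force is the grip in N (None keeps the last); returns when the fingers have stopped.
- bot.dwell(seconds).
- bot.ik(position, orientation): joint angles nearest the present ones, or None.
- bot.read_state(): the state.
- bot.read_camera(name): name is "side" or "top" or "wrist"; returns a dict with "image" (400x640x3 uint8, blue, green, red), "depth" (400x640 float32, mm along the optical axis (not along the pixel's ray), 0 where there is no reading), "fovy" (degrees; the focal length in pixels is half the picture's height over the tangent of half this angle, whatever the lens; pixels are square), "cx", "cy" (the principal point, pixels), "eye" and "attitude" of the camera in the world; the wrist camera has in their place "mount" (4x4, takes a point from camera to tool coordinates, whose origin is the TCP and whose axes are the flange's). Camera axes: x right, y down, z forward; pixel columns grow to the right and rows downward; lengths in mm; the calibration is good to about 2 mm. A picture is of the moment at which its call begins: read the wrist's pose just before it.
A pose or a line that the arm cannot do raises bot.MotionError and nothing moves.
- bot.finish_job(): hands the job in; it is judged then, once.
The state is a dict: "clock": time; "joint_positions": joint angles; "qvel": joint speeds; "effort": joint torques, N m; "ee_pos": TCP position; "tool_rot": TCP orientation; "ft_force": force on the tool from outside, world axes, zero at the start; "moment": the same for the moment, N m; "grip_width": finger opening in mm; "grip_force": force on a finger pad.
Only numpy, scipy, OpenCV 4.12 (cv2) and the standard library are available. Lean on these libraries where they do the work, as an engineer would, in place of code of your own. Each camera call takes 0.05 s, during which the arm holds its last target. There are 200 camera calls.

## Task

Test the lid of the grey instrument case: take its carrying bar and raise the lid until you feel it come up firmly against its hidden stop, without forcing it. Then let go completely and leave the lid standing open by itself for two seconds to see that the friction hinge holds it. Then close the lid fully again, without slamming it or pressing hard, and leave the other things on the table alone.

Things in the scene. Friction and masses are not known exactly. Their poses are not given: they have to be found in the camera images.
- case: Grey plastic instrument case, 130 x 200 x 60 mm (x, y, z) without lid, screwed to the table: it does not move. Origin at the centre of its underside; its x points from the front (bar side, toward the robot) to the rear (hinge), y along the hinge, z up. On its rim is a stiff rubber seal, about 10 N per mm; over 40 N on it is pressing too hard.
- hinge_mid (a point): Middle of the hinge line, 65 mm behind the case's origin along its x and 66 mm above the table. The hinge line runs along the case's y; axes as the case's. It is a friction hinge and holds the lid at any angle.
- stop_housing (a point): Top centre of the aluminium housing (60 x 50 x 63 mm) behind the case; it hides the lid's stop, a hard rubber buffer, set anew every time somewhere between 0.95 and 1.45 rad of lid angle. The buffer gives about 1 mm at the bar for every 2 N there. It is firmly felt from 3 N at the bar above the lifting force; over 15 N above the lifting force is forcing it.
- bar_mid (a point): Middle of the carrying bar: dark steel, round, 10 mm thick, 110 mm long, parallel to the hinge line and 175 mm from it, in the lid's plane; between bar and lid edge is a free gap of 40 mm, closed at both ends by the bar's legs. Closed, it is 66 mm above the table, in front of the case; pinch it from above, one finger before, one behind. It can turn in the fingers.
- lid (a joint): Opening angle of the lid in rad: 0 closed, touching its seal (down to -0.06 when the seal is squeezed), growing as the bar rises and swings to the rear. Lid 130 x 200 x 7 mm, 0.25 to 0.45 kg. Raising it takes about 3 to 7 N at the bar, pushing it down 1 to 3 N.
- sanding_block: Wooden sanding block, 46 x 92 x 24 mm, lying on the table. Bystander. Origin at the centre of its underside.
- stone: Grey rock sample, 41 x 55 x 29 mm, lying on the table. Bystander. Origin at the centre of its underside.
- marker: Marker pen, 18 x 136 x 19 mm, lying on the table. Bystander. Origin at the centre of its underside.

How it is judged:
By the outcome, as a careful person would: the job done as asked, in the order asked, and still so for the second after the job is handed in, with the robot touching nothing.
It also fails if it takes over 72 s, if anything falls off the work surface, if the arm or the gripper's body presses on something with over 40 N, if the wrist force passes 120 N, or if a joint passes its speed limit or range.

## Working session

There is one attempt and no reset: what is moved stays moved. The work goes in short steps, each a Python script; the robot and the scene stay as the last script left them, time stands still between calls to the robot, and variables do not carry over. Pictures are saved under pics/ and viewed, at most 10 in all, crops included, and the job is handed in when it is done.

```bash
mkdir -p pics; ls; python3 - <<'E'
from rig import bot
import cv2,numpy as np
for n in("top","side"):
    c=bot.read_camera(n); cv2.imwrite(f"pics/{n}0.png",c["image"]); np.savez(f"{n}0.npz",**c)
    print(n,{k:v for k,v in c.items() if k not in("image","depth")}, (c["depth"]>0).mean())
s=bot.read_state(); print(s)
E
```

```text
pics
top {'fovy': 48.81197568445643, 'cx': 307.6184670054386, 'cy': 206.62587832101548, 'eye': array([ 331.5151186 ,   10.34799423, 1387.19652815]), 'attitude': array([ 0.06203966, -0.70007993,  0.70860986, -0.06253989])} 0.996046875
side {'fovy': 55.39458325262079, 'cx': 320.2409203673224, 'cy': 193.03268374754717, 'eye': array([ 212.01373256, -759.20227777,  511.75498315]), 'attitude': array([-0.51306095,  0.8355855 , -0.17224367,  0.09432633])} 0.99600390625
{'clock': 0.1, 'joint_positions': array([ 1.20140795e+00,  3.00423338e-01,  1.52151589e+00, -2.97898945e-06,
        1.32073265e+00, -6.66076371e-02]), 'qvel': array([-0.00061008, -0.00294583,  0.00024821, -0.00055604,  0.00247827,
       -0.00081223]), 'effort': array([ 6.07594175e-04, -5.44375312e+01, -3.62373090e+01, -9.46043406e-05,
        3.08287184e-03,  4.68836993e-05]), 'ee_pos': array([163.93324833, 524.79596873, 249.77508746]), 'tool_rot': array([-1.15296994e-04,  1.50812356e-01,  9.88562260e-01, -5.27157192e-04]), 'ft_force': array([-0.47984602,  0.48363734,  0.75692576]), 'moment': array([0.00911878, 0.00951114, 0.00326294]), 'grip_force': 0.0, 'grip_width': 85.15030828281564}
```

View pics/top0.png

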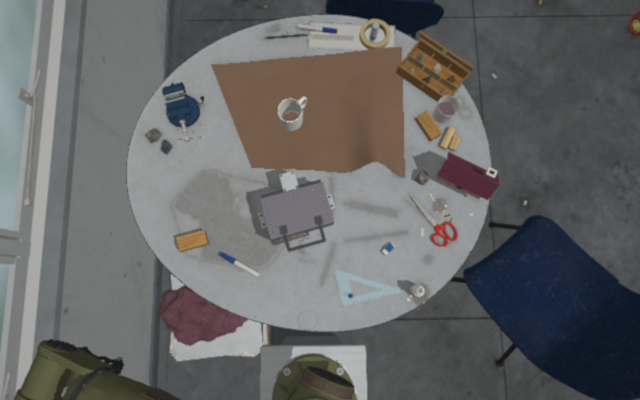

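View pics/side0.png

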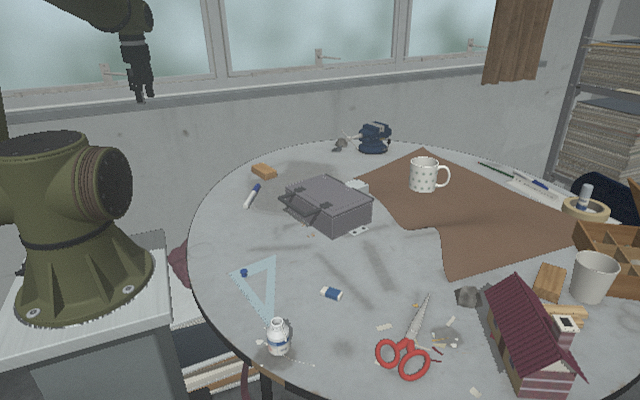

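Top view: the case's lid spans about (262–333, 178–243), with the bar in front at (285–325, 232–250) and the housing behind at (289,181). The sanding block is at (191,240) and the marker at (240,264). The side view shows the case at (328,205) with its bar toward the robot.

```bash
cat > h.py <<'E'
import numpy as np,cv2
from scipy.spatial.transform import Rotation as R
def rot(q): return R.from_quat(np.r_[q[1:],q[0]])
def rays(c):
    h,w=c["depth"].shape; f=h/2/np.tan(np.radians(float(c["fovy"]))/2)
    u,v=np.meshgrid(np.arange(w),np.arange(h))
    return np.dstack([(u-c["cx"])/f,(v-c["cy"])/f,np.ones((h,w))])
def cloud(c):
    d=rays(c)*c["depth"][...,None]
    return d@rot(c["attitude"]).as_matrix().T+c["eye"]
E
python3 - <<'E'
from h import *
c=dict(np.load("top0.npz")); P=cloud(c); z=P[...,2]
print("table z",np.median(z[255:270,280:320]), "base px", P[375,318])
roi=np.zeros(z.shape,bool); roi[165:258,250:345]=1
for lo,hi in((55,64),(64,85)): print(lo,hi,(roi&(z>lo)&(z<hi)).sum())
m=(roi&(z>45)&(z<90)).astype(np.uint8)
m2=cv2.morphologyEx(m,cv2.MORPH_OPEN,np.ones((9,9)))
p=P[m2>0]; print("lid z",np.percentile(p[:,2],[5,50,95]))
r=cv2.minAreaRect(p[:,:2].astype(np.float32)); print("lid rect",r)
b=m.astype(bool)&~cv2.dilate(m2,np.ones((3,3))).astype(bool); 
n,l,s,_=cv2.connectedComponentsWithStats(b.astype(np.uint8))
for i in range(1,n):
    if s[i,4]>8: q=P[l==i]; print(s[i],q.mean(0),q.min(0),q.max(0))
im=cv2.resize(c["image"][160:265,245:350],None,fx=5,fy=5,interpolation=cv2.INTER_CUBIC)
im2=im.copy(); cs,_=cv2.findContours(cv2.resize(m,None,fx=1,fy=1)[160:265,245:350],cv2.RETR_LIST,cv2.CHAIN_APPROX_NONE)
cv2.drawContours(im2,[k*5+2 for k in cs],-1,(0,255,0),1); cv2.imwrite("pics/crop.png",im2)
E
```

```text
table z 0.9131689472573044 base px [118.30373945 -11.68321176 270.86309756]
55 64 331
64 85 3101
lid z [61.6441562  69.11230378 73.94674243]
lid rect ((584.2001342773438, 49.44293212890625), (195.28517150878906, 198.94491577148438), 14.18718433380127)
[332 215   2   8  12] [528.05439872 -66.50469331  69.28415978] [519.98412687 -68.72519984  57.96574131] [539.4967654  -65.08655413  74.07679422]
[284 228  42  24 204] [458.56119844  15.31640585  69.52113602] [432.79200818 -43.21766445  62.28497075] [500.92951827  80.02041677  76.04771722]
[269 234   9   6  21] [476.20038495 117.24011682  63.86422982] [469.97804157 102.12040841  50.99060113] [484.85045472 125.38234509  71.0598479 ]
```

View pics/crop.png

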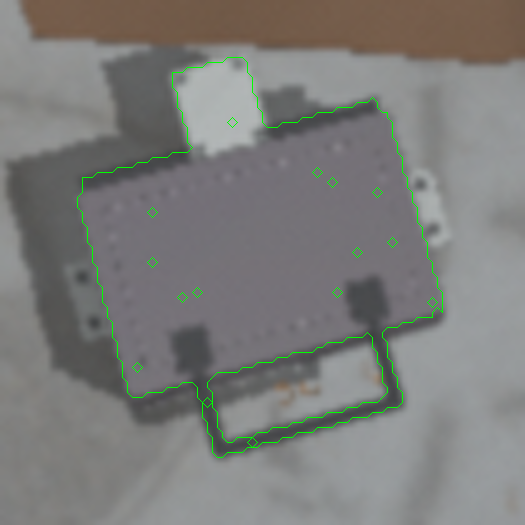

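Crop check: the lid outline matches the depth mask. The bar runs from about crop (217,450) to (398,403), which is pixel (288,250) to (325,241), and the housing is at the top left. I'll measure on the planes first, then refine with the wrist camera.

```bash
cat >> h.py <<'E'
def onplane(c,zz):
    d=rays(c)@rot(c["attitude"]).as_matrix().T
    return c["eye"]+d*((zz-c["eye"][2])/d[...,2])[...,None]
def measure(c,roi):
    """bar/lid from depth mask; returns dict of measured case geometry"""
    z=cloud(c)[...,2]; g=c["image"].max(2)
    m=(roi&(z>50)&(z<90)&(g<150)).astype(np.uint8)
    return m
E
python3 - <<'E'
from h import *
c=dict(np.load("top0.npz"))
roi=np.zeros((400,640),bool); roi[165:258,250:345]=1
m=measure(c,roi); m2=cv2.morphologyEx(m,cv2.MORPH_OPEN,np.ones((9,9)))
Q=onplane(c,69.5)[...,:2].astype(np.float32)
r=cv2.minAreaRect(Q[m2>0]); print("lid",r)
th=np.radians(r[2]); th=(th+np.pi/4)%(np.pi/2)-np.pi/4; print("yaw",th)
ex=np.array([np.cos(th),np.sin(th)]); ey=np.array([-ex[1],ex[0]])
B=onplane(c,66)[...,:2]; b=B[m>0]; ctr=np.array(r[0])
X=(b-ctr)@ex; Y=(b-ctr)@ey
k=(X<-90)&(X>-130)&(abs(Y)<35); f=np.polyfit(Y[k],X[k],1); print("bar fit",f,k.sum(),X[k].min(),X[k].max())
k2=(X<-85); print("bar y",Y[k2].min(),Y[k2].max(),"mid",(Y[k2].min()+Y[k2].max())/2)
ym=(Y[k2].min()+Y[k2].max())/2
print("bar_mid",ctr+ex*f[1]+ey*ym, "yaw bar", th-np.arctan(f[0]))
E
```

```text
lid ((559.6271362304688, 42.73455810546875), (142.32308959960938, 199.38572692871094), 14.935142517089844)
yaw 0.2606674111778111
bar fit [ 4.91862066e-03 -1.12167617e+02] 76 -117.08558119955407 -107.26522476660368
bar y -60.00627595528076 59.732505455666804 mid -0.13688524980697991
bar_mid [451.28402426  13.69384495] yaw bar 0.25574883018567235
```

```bash
cat >> h.py <<'E'
def quat(yaw,flip=1):
    y=flip*np.array([np.cos(yaw),np.sin(yaw),0]); z=np.array([0,0,-1.]); x=np.cross(y,z)
    q=R.from_matrix(np.c_[x,y,z]).as_quat(); return np.r_[q[3],q[:3]]
def wristcam(bot):
    s=bot.read_state(); c=bot.read_camera("wrist"); M=np.asarray(c["mount"]); Rt=rot(s["tool_rot"])
    q=(Rt*R.from_matrix(M[:3,:3])).as_quat()
    c["eye"]=Rt.apply(M[:3,3])+s["ee_pos"]; c["attitude"]=np.r_[q[3],q[:3]]
    return c
E
python3 - <<'E'
from rig import bot
from h import *
yaw=.257
for fl in(1,-1):
    q=quat(yaw,fl); print(fl,bot.ik([451,14,290],q),bot.ik([615,57,260],q))
fl=min((1,-1),key=lambda f:abs(bot.ik([451,14,290],quat(yaw,f))[5]) if bot.ik([451,14,290],quat(yaw,f)) is not None else 9)
print("use",fl)
bot.move_to([451,14,290],quat(yaw,fl)); bot.move_gripper(34,30)
c=wristcam(bot); print(c["mount"],c["eye"],c["fovy"]); np.savez("w0.npz",**c); cv2.imwrite("pics/w0.png",c["image"])
s=bot.read_state(); print(s["clock"],s["ee_pos"],s["ft_force"],s["grip_width"])
E
```

```text
1 [-5.01709702e-02  4.55773963e-02  1.72561443e+00 -4.44089210e-16
  1.37040083e+00 -3.07170970e-01] [ 3.31259426e-02  4.46000921e-01  1.29960115e+00 -4.44089210e-16
  1.39599059e+00 -2.23874057e-01]
-1 None None
use 1
[[ 4.44953086e-04 -9.46859468e-01 -3.21647245e-01  8.23388177e+01]
 [ 9.99999900e-01  4.37616396e-04  9.51098270e-05  8.43628780e-01]
 [ 5.07024681e-05 -3.21647256e-01  9.46859567e-01 -1.23351362e+02]
 [ 0.00000000e+00  0.00000000e+00  0.00000000e+00  1.00000000e+00]] [430.88616182  93.88480849 413.34433815] 62.86814138116425
2.8083 [450.99549379  14.00916904 289.98011055] [ 1.04713501 -0.72277116  0.58066592] 33.98361353246569
```

View pics/w0.png

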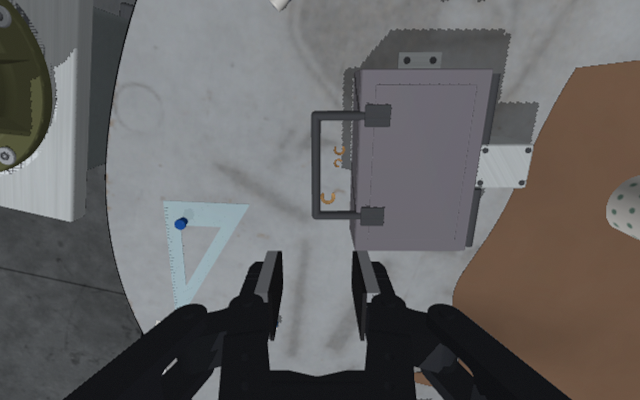

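Wrist view: the bar is the vertical dark strip at columns 312–321, rows 112–218. The lid edge is at column ~357 and the fingers are at the bottom. I'll measure the bar in this view.

```bash
python3 - <<'E'
from h import *
c=dict(np.load("w0.npz")); yaw=.257
ex=np.array([np.cos(yaw),np.sin(yaw)]); ey=np.array([-ex[1],ex[0]])
P=cloud(c); z=P[...,2]; B=onplane(c,66)[...,:2]
dark=(c["image"].max(2)<110)&(z>45)
k=np.zeros(z.shape,bool); k[125:205,300:335]=1; k&=dark
b=B[k]; Y=b@ey; X=b@ex; f=np.polyfit(Y,X,1)
print(k.sum(),"z",np.percentile(z[k],[10,50,90]),"X range",np.percentile(X,[1,99]),"slope",f[0])
k2=np.zeros(z.shape,bool); k2[95:235,305:325]=1; k2&=dark; Y2=B[k2]@ey; print("Y",Y2.min(),Y2.max())
ym=(Y2.min()+Y2.max())/2; xm=np.polyval(f,ym); print("bar_mid",ex*xm+ey*ym,"X",xm,"yaw",yaw-np.arctan(f[0]))
# lid edges at z 69.5
Q=onplane(c,69.5)[...,:2]; m=np.zeros(z.shape,bool); m[60:260,340:510]=1; m&=(z>62)&(z<80)
X=(Q[m]@ex); print("lid X front/rear rel bar",np.percentile(X,[.5,99.5])-xm, "lid z",np.median(z[m]),"table",np.median(z[260:300,300:340]))
print("top est X", np.array([451.28,13.69])@ex, np.array([451.28,13.69])@ey, ym)
E
```

```text
698 z [68.06448101 69.71769057 70.95773168] X range [434.21250812 443.02551258] slope -0.005864726371035445
Y -158.57035026270952 -40.356985033273254
bar_mid [449.64653227  15.33111283] X 438.7755984830636 yaw 0.2628646591333051
lid X front/rear rel bar [ 32.64147522 204.44802355] lid z 69.55115442922292 table 0.4669406989503102
top est X 439.9382795813085 -101.46607639520904 -99.46366764799139
```

```bash
cat >> h.py <<'E'
YAW=.259; EX=np.array([np.cos(YAW),np.sin(YAW),0]); EZ=np.array([0,0,1.])
BAR=np.array([450.4,14.5,66.]); HINGE=BAR+175*EX; Q0=quat(YAW)
def barpos(th,r=175,hz=HINGE): return hz+r*(-np.cos(th)*EX+np.sin(th)*EZ)
def tr(th): return np.sin(th)*EX+np.cos(th)*EZ, -np.cos(th)*EX+np.sin(th)*EZ
def force(bot,n=3):
    a=[]
    for _ in range(n): a.append(bot.read_state()["ft_force"]); bot.dwell(.01)
    return np.mean(a,0)
E
python3 - <<'E'
from rig import bot
from h import *
bot.move_to(BAR+[0,0,60],Q0); bot.dwell(.2); f0=force(bot,8); np.save("f0.npy",f0); print("f0",f0)
print("hit",bot.servo_line(BAR,speed=50,until_force=8)); print(force(bot)-f0)
w=bot.move_gripper(0,40); bot.dwell(.2); s=bot.read_state()
print(w,s["grip_width"],s["grip_force"],s["ee_pos"],force(bot)-f0,s["clock"])
E
```

```text
f0 [-0.38278895  0.11661054  0.12117442]
hit False
[ 0.56332981  0.52447196 -0.11314009]
False 8.370119785781252 39.01719868183136 [449.64918124  14.30982827  65.82283722] [-5.45123581 -2.09114212  2.24138966] 5.6917
```

```bash
cat >> h.py <<'E'
def arc(bot,f0,th,thend,r,step,speed,stop,log):
    """steps along the arc, radius r adapting to the radial force; stop(th,ft)->bool"""
    while abs(thend-th)>1e-6:
        th+=np.clip(thend-th,-step,step)
        bot.servo_line(barpos(th,r),speed=speed)
        f=force(bot,2)-f0; t,n=tr(th); s=bot.read_state()
        ft,fr=f@t,f@n; r+=np.clip(fr*.06,-.4,.4)
        d=s["ee_pos"]-HINGE; real=np.arctan2(d[2],-d@EX)
        log.append((th,real,ft,fr,r,np.hypot(d[2],d@EX),s["grip_width"],s["clock"]))
        if stop(th,ft,log): break
    return th,r
E
python3 - <<'E'
from rig import bot
from h import *
f0=np.load("f0.npy"); L=[]
th,r=arc(bot,f0,0,.2,176,.02,40,lambda th,ft,l:abs(ft)>14,L)
np.set_printoptions(suppress=True,precision=3); print(np.array(L)); np.save("th.npy",[th,r])
E
```

```text
[[  0.02    0.022   1.931   0.249 176.015 175.891   8.086   5.983]
 [  0.04    0.041   0.619  -0.426 175.989 175.94    8.479   6.25 ]
 [  0.06    0.061   0.531  -0.505 175.959 175.946   8.596   6.517]
 [  0.08    0.081   0.111  -0.714 175.916 175.958   8.109   6.783]
 [  0.1     0.101   0.798   0.635 175.954 175.948   8.598   7.05 ]
 [  0.12    0.121   1.085   0.237 175.969 175.972   8.426   7.317]
 [  0.14    0.141   0.632   0.936 176.025 175.992   8.711   7.583]
 [  0.16    0.161  -0.238   0.136 176.033 176.023   8.482   7.85 ]
 [  0.18    0.182   1.935   1.912 176.148 176.034   8.42    8.117]
 [  0.2     0.202   1.451   1.045 176.21  176.096   8.345   8.383]]
```

```bash
python3 - <<'E'
from rig import bot
from h import *
w=bot.read_camera("wrist")["image"]; c=bot.read_camera("side"); 
a=cv2.resize(c["image"][130:260,240:420],(720,520)); cv2.imwrite("pics/s1.png",a)
cv2.imwrite("pics/w1.png",w); s=bot.read_state(); print(s["ee_pos"],s["ft_force"],s["grip_width"],s["grip_force"],s["clock"])
E
```

```text
[452.76088217  15.124258   101.13682125] [ 0.07759333 -0.27961792  1.22962701] 8.352351315469049 40.05348443984985 8.4833
```

View pics/s1.png

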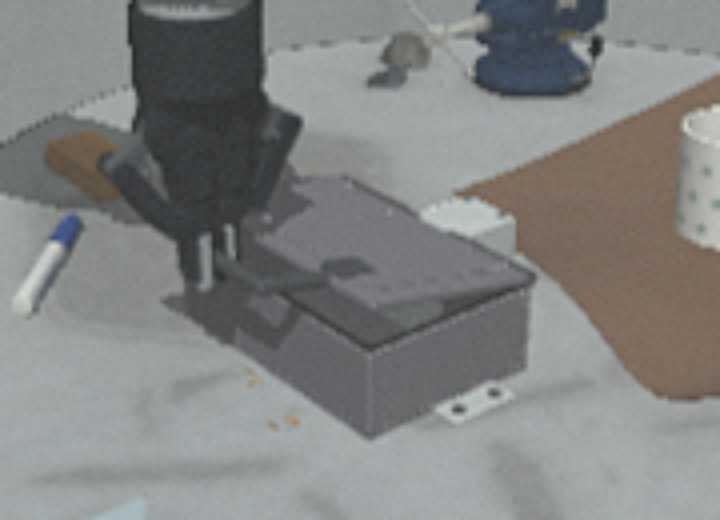

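View pics/w1.png

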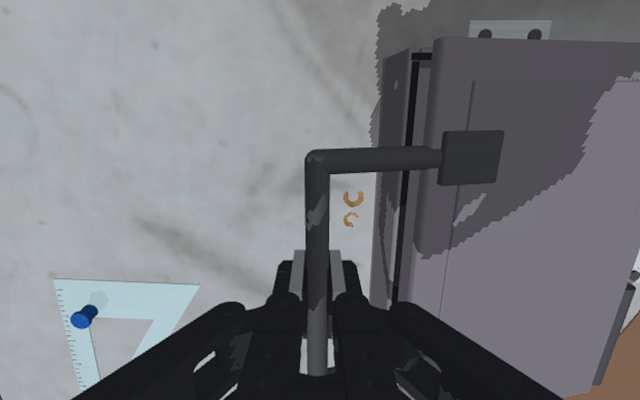

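Both views show the bar pinched and the lid open about 0.2 rad. At rest the friction hinge carries the load, so lifting force shows only in motion. I'll bracket it using `until_force` on moving lines.

```bash
python3 - <<'E'
from rig import bot
from h import *
f0=np.load("f0.npy"); th,r=np.load("th.npy")
for thr in (2,3,4,5,6,7,8,9,9,9):
    if th>.8: break
    th+=.06; hit=bot.servo_line(barpos(th,r),speed=20,until_force=thr)
    s=bot.read_state(); t,n=tr(th); fi=s["ft_force"]-f0; f=force(bot,3)-f0; d=s["ee_pos"]-HINGE; real=np.arctan2(d[2],-d@EX)
    print(thr,hit,"th",round(th,3),"real",real.round(3),"t/r now",(fi@t).round(2),(fi@n).round(2),"rest",(f@t).round(2),(f@n).round(2),round(r,2),s["clock"])
    r+=np.clip(f@n*.06,-.4,.4)
    if hit: th=real
np.save("th.npy",[th,r])
E
```

```text
2 True th 0.26 real 0.202 t/r now 0.68 -2.37 rest 0.97 -1.9 176.21 8.6917
3 True th 0.262 real 0.202 t/r now 0.35 -1.81 rest 0.66 -1.82 176.1 8.925
4 True th 0.262 real 0.203 t/r now 1.25 -1.47 rest 1.39 -1.85 175.99 9.1583
5 True th 0.263 real 0.203 t/r now 0.67 -1.91 rest 1.06 -1.87 175.88 9.3917
6 True th 0.263 real 0.204 t/r now 1.85 -1.48 rest 1.63 -1.62 175.76 9.625
7 True th 0.264 real 0.207 t/r now 1.05 -1.1 rest 0.53 -1.1 175.67 9.8917
8 True th 0.267 real 0.264 t/r now 1.31 -0.91 rest 1.64 -0.81 175.6 10.4667
9 False th 0.324 real 0.322 t/r now -3.1 5.53 rest -2.51 5.33 175.55 11.2167
9 False th 0.384 real 0.383 t/r now -1.83 5.0 rest -1.93 4.77 175.87 11.9167
9 False th 0.444 real 0.444 t/r now -2.29 5.38 rest -1.96 5.28 176.16 12.6167
```

```bash
cat >> h.py <<'E'
def lift(bot,f0,th,r,thend,step,speed,target,gain=.1):
    f=force(bot,3)-f0
    while th<thend-1e-6:
        t,n=tr(th); thr=max(4,target+f@t); th=min(th+step,thend)
        c0=bot.read_state()["clock"]; hit=bot.servo_line(barpos(th,r),speed=speed,until_force=thr)
        s=bot.read_state(); t,n=tr(th); fi=s["ft_force"]-f0; f=force(bot,3)-f0; d=s["ee_pos"]-HINGE; real=np.arctan2(d[2],-d@EX)
        print(f"thr {thr:.1f} {hit} th {th:.3f} real {real:.3f} now {fi@t:.2f} {fi@n:.2f} rest {f@t:.2f} {f@n:.2f} r {r:.2f} clk {s['clock']:.2f}")
        r+=np.clip(f@n*gain,-.5,.5)
        if hit: return real,r,True
    return th,r,False
E
python3 - <<'E'
from rig import bot
from h import *
f0=np.load("f0.npy"); th,r=np.load("th.npy")
for tg,e in((10,.6),(8,.7),(7,.8),(6,.88)):
    th,r,h=lift(bot,f0,th,r,e,.08,30,tg)
    print("target",tg,h)
np.save("th.npy",[th,r])
E
```

```text
thr 7.9 False th 0.524 real 0.525 now -1.50 3.90 rest -1.20 4.72 r 176.47 clk 13.28
thr 8.8 False th 0.600 real 0.602 now 0.11 5.12 rest -0.89 4.94 r 176.95 clk 13.91
target 10 False
thr 7.1 False th 0.680 real 0.682 now -1.36 5.79 rest -1.14 5.57 r 177.44 clk 14.58
thr 6.9 True th 0.700 real 0.699 now 1.27 -1.41 rest 1.22 -1.20 r 177.94 clk 14.82
target 8 True
thr 8.5 True th 0.779 real 0.741 now 1.10 5.07 rest 1.41 5.32 r 177.82 clk 15.25
target 7 True
thr 8.3 False th 0.821 real 0.819 now -3.55 3.40 rest -3.51 3.73 r 178.32 clk 15.97
thr 4.0 False th 0.880 real 0.880 now -0.78 3.11 rest -0.94 2.91 r 178.69 clk 16.50
target 6 False
```

```bash
python3 - <<'E'
from rig import bot
from h import *
f0=np.load("f0.npy"); th,r=np.load("th.npy")
th,r,h=lift(bot,f0,th,r,1.5,.06,15,12)
np.save("th.npy",[th,r]); print(h,bot.read_state()["grip_width"])
E
```

```text
thr 10.7 False th 0.940 real 0.938 now -3.54 2.74 rest -3.43 3.21 r 178.98 clk 17.42
thr 8.6 False th 1.000 real 0.998 now -3.07 3.06 rest -3.51 3.56 r 179.31 clk 18.31
thr 8.5 True th 1.060 real 1.029 now -4.30 7.39 rest -3.87 7.19 r 179.66 clk 18.85
True 8.193377131382787
```

```bash
python3 - <<'E'
from rig import bot
from h import *
f0=np.load("f0.npy"); th,r=np.load("th.npy"); L=[]
th,r=arc(bot,f0,th,th+.036,r,.004,15,lambda th,ft,l:ft<-8,L)
np.set_printoptions(suppress=True,precision=3); print(np.array(L)); np.save("th.npy",[th,r])
E
```

```text
[[  1.033   1.029  -6.973  -6.369 179.78  179.599   8.73   19.142]
 [  1.037   1.032  -8.986  -2.455 179.633 179.563   8.609  19.408]]
```

```bash
python3 - <<'E'
from rig import bot
from h import *
f0=np.load("f0.npy"); th,r=np.load("th.npy"); L=[]
th,r=arc(bot,f0,th,th+.018,r,.003,10,lambda th,ft,l:ft<-11.5,L)
np.set_printoptions(suppress=True,precision=3); print(np.array(L)); np.save("th.npy",[th,r])
E
```

```text
[[  1.04    1.034 -10.533  -0.725 179.589 179.53    8.111  19.675]
 [  1.043   1.036 -11.961  -0.032 179.587 179.507   8.287  19.942]]
```

The stop is confirmed: force rises steadily to 12 N over about 2 mm, against roughly 5–7 N lifting force. Next I'll release, retreat straight up and wait.

```bash
python3 - <<'E'
from rig import bot
from h import *
f0=np.load("f0.npy")
p=bot.read_state()["ee_pos"]; np.save("rel.npy",p); print(p)
bot.move_gripper(32); print(bot.read_state()["grip_width"],bot.read_state()["ft_force"]-f0)
print(bot.servo_line(p+[0,0,70],speed=80,until_force=8)); f=force(bot)-f0; print(f)
bot.dwell(2.6)
c=wristcam(bot); np.savez("w2.npz",**c); s=bot.read_state(); print(s["clock"],s["ee_pos"])
cv2.imwrite("pics/w2.png",c["image"])
E
```

```text
[531.16271634  35.96944977 220.47588653]
31.967478580318744 [ 0.98546693 -0.6194165   0.18390157]
False
[ 0.43557601  0.27391589 -0.4551069 ]
23.9833 [531.17195839  35.95913191 290.48676447]
```

View pics/w2.png

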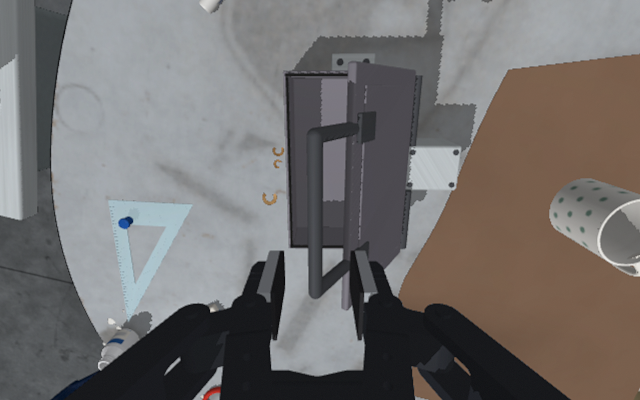

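Wrist view: the lid stands open by itself, free of the fingers. The bar is at columns 308–322, rows 130–297. I'll locate it, regrasp it and close the lid.

```bash
python3 - <<'E'
from h import *
c=dict(np.load("w2.npz")); P=cloud(c); z=P[...,2]; k=np.zeros(z.shape,bool); k[150:270,304:328]=1; k&=z>190
p=P[k]; p=p[p[:,2]>np.median(p[:,2])-12]; print(k.sum(),np.percentile(p[:,2],[10,50,90,97]))
ey=np.array([-EX[1],EX[0],0]); X=(p-HINGE)@EX; print("X rel hinge",np.percentile(X,[2,50,98]),"rel pos",(np.load("rel.npy")-HINGE)@EX)
zc=np.percentile(p[:,2],90)-4.5; x=(np.percentile(X,2)+np.percentile(X,98))/2; print("bar z",zc,"angle",np.arctan2(zc-66,-x),"r",np.hypot(zc-66,x))
E
```

```text
1843 [215.62894572 217.72854685 218.95753404 219.43866962]
X rel hinge [-98.40547436 -93.29590888 -88.82448015] rel pos -91.43236944862628
bar z 214.45753404360426 angle 1.0081914720955296 r 175.5089837600497
```

```bash
python3 - <<'E'
import re
t=open("h.py").read()
t=t.replace("def arc(bot,f0,th,thend,r,step,speed,stop,log):","def arc(bot,f0,th,thend,r,step,speed,stop,log,hz=HINGE):").replace("bot.servo_line(barpos(th,r),speed=speed)\n        f=force(bot,2)","bot.servo_line(barpos(th,r,hz),speed=speed)\n        f=force(bot,2)").replace("fr*.06,-.4,.4","fr*.05,-.4,.4").replace("d=s[\"ee_pos\"]-HINGE; real=np.arctan2(d[2],-d@EX)\n        log","d=s[\"ee_pos\"]-hz; real=np.arctan2(d[2],-d@EX)\n        log")
open("h.py","w").write(t)
E
python3 - <<'E'
from rig import bot
from h import *
np.set_printoptions(suppress=True,precision=3)
f0=force(bot,8); np.save("f0.npy",f0)
rel=np.load("rel.npy"); p=rel+EX*(-93.5+91.4); p[2]=214.5
bot.servo_line([p[0],p[1],290],speed=60); print(bot.servo_line(p,speed=50,until_force=8))
bot.move_gripper(0,40); bot.dwell(.2); s=bot.read_state(); print(s["grip_width"],s["grip_force"],s["ee_pos"],force(bot)-f0)
th=1.008; hz=p-175*tr(th)[1]; print("hz",hz,HINGE); L=[]
th,r=arc(bot,f0,th,.2,175,.05,50,lambda th,ft,l:abs(ft)>14,L,hz)
print(np.array(L)); np.savez("st.npz",th=th,r=r,hz=hz)
E
```

```text
False
8.398068235248829 38.97039771080017 [528.863  35.324 214.791] [-5.071 -0.778  3.939]
hz [619.39   59.345  66.491] [619.563  59.32   66.   ]
[[  0.958   0.958  -2.838   7.508 175.375 175.39    8.726  26.858]
 [  0.908   0.906  -2.502  -0.044 175.373 175.273   8.412  27.2  ]
 [  0.858   0.855  -2.677  -2.677 175.239 175.289   8.491  27.542]
 [  0.808   0.805  -3.     -5.713 174.954 175.141   8.551  27.883]
 [  0.758   0.754  -3.118  -4.884 174.709 174.951   8.43   28.225]
 [  0.708   0.705  -2.059   1.924 174.806 174.893   8.527  28.567]
 [  0.658   0.655  -3.031  -1.95  174.708 174.793   8.565  28.908]
 [  0.608   0.606  -3.393  -2.297 174.593 174.694   8.515  29.25 ]
 [  0.558   0.557  -2.205   1.759 174.681 174.7     8.692  29.592]
 [  0.508   0.507  -2.072  -0.332 174.665 174.665   8.239  29.933]
 [  0.458   0.457  -3.864  -1.268 174.601 174.659   8.564  30.275]
 [  0.408   0.408  -2.257   1.162 174.659 174.691   8.499  30.617]
 [  0.358   0.358  -2.715   1.262 174.723 174.706   8.799  30.958]
 [  0.308   0.308  -3.316   1.938 174.819 174.783   8.546  31.3  ]
 [  0.258   0.259  -2.076   2.736 174.956 174.843   8.494  31.642]
 [  0.208   0.209  -3.279   2.84  175.098 174.967   8.457  31.983]
 [  0.2     0.202   0.942   4.237 175.31  174.959   8.228  32.25 ]]
```

```bash
python3 - <<'E'
from rig import bot
from h import *
np.set_printoptions(suppress=True,precision=3)
f0=np.load("f0.npy"); d=np.load("st.npz"); th,r,hz=float(d["th"]),float(d["r"]),d["hz"]; L=[]
stop=lambda th,ft,l:ft>9
th,r=arc(bot,f0,th,.06,r,.035,40,stop,L,hz)
if L[-1][2]<9: th,r=arc(bot,f0,th,-.06,r,.005,10,stop,L,hz)
print(np.array(L)); np.savez("st.npz",th=th,r=r,hz=hz); print(bot.read_state()["ee_pos"])
E
```

```text
[[  0.165   0.165  -3.706  -2.364 175.192 175.113   8.404  32.567]
 [  0.13    0.129  -2.905  -0.106 175.187 175.218   8.529  32.883]
 [  0.095   0.095  -3.09    1.629 175.268 175.28    8.338  33.2  ]
 [  0.06    0.06   -3.204   2.906 175.413 175.423   8.395  33.517]
 [  0.055   0.056   1.043   4.241 175.625 175.418   8.684  33.783]
 [  0.05    0.051   2.115   1.808 175.716 175.459   8.758  34.05 ]
 [  0.045   0.045   1.225   0.271 175.729 175.494   8.481  34.317]
 [  0.04    0.04    0.925  -0.949 175.682 175.526   8.216  34.583]
 [  0.035   0.035   1.179  -1.982 175.583 175.568   8.429  34.85 ]
 [  0.03    0.03    0.421  -1.339 175.516 175.554   8.715  35.117]
 [  0.025   0.024   0.715  -0.131 175.509 175.576   9.052  35.383]
 [  0.02    0.019   0.261  -0.242 175.497 175.583   8.579  35.65 ]
 [  0.015   0.014   1.258   1.473 175.571 175.577   8.029  35.917]
 [  0.01    0.01    1.242   0.677 175.605 175.603   8.821  36.183]
 [  0.005   0.004  -0.751  -0.236 175.593 175.699   8.775  36.45 ]
 [  0.     -0.001  -0.661   0.691 175.627 175.719   8.127  36.717]
 [ -0.005  -0.006   0.04    2.085 175.732 175.706   8.562  36.983]
 [ -0.01   -0.01   -0.636   1.79  175.821 175.732   9.092  37.25 ]
 [ -0.015  -0.015  -0.586   1.03  175.873 175.768   8.374  37.517]
 [ -0.02   -0.02    0.148   0.666 175.906 175.788   8.849  37.783]
 [ -0.025  -0.025  -0.025  -0.611 175.875 175.817   8.082  38.05 ]
 [ -0.03   -0.03    2.682   0.361 175.893 175.817   8.453  38.317]
 [ -0.035  -0.033   8.642   2.404 176.013 175.822   8.26   38.583]
 [ -0.04   -0.036  14.797   4.698 176.248 175.786   8.666  38.85 ]]
[449.589  14.31   60.161]
```

```bash
python3 - <<'E'
from rig import bot
from h import *
f0=np.load("f0.npy"); p=bot.read_state()["ee_pos"]
bot.move_gripper(32); print(force(bot)-f0, bot.read_state()["grip_width"])
print(bot.servo_line(p+[0,0,70],speed=60,until_force=8))
bot.move_to([451,14,290],quat(.257)); bot.dwell(.3)
c=wristcam(bot); cv2.imwrite("pics/w3.png",c["image"]); a=cloud(c)[...,2]
b=cloud(dict(np.load("w0.npz")))[...,2]
for n,(v0,v1,u0,u1) in dict(bar=(130,200,314,320),front=(130,200,395,410),mid=(100,220,415,440),rear=(100,220,470,480)).items():
    print(n,np.median(b[v0:v1,u0:u1]),np.median(a[v0:v1,u0:u1]))
print(bot.read_state()["clock"],force(bot)-f0)
E
```

```text
[-0.25169017  0.16326893  0.06100267] 31.999381985198166
False
bar 69.98155464987966 69.30438965925896
front 69.96761741124087 69.56496499172655
mid 70.06832786274038 69.77247782363335
rear 68.21340621452782 68.27846553032995
41.5833 [-0.13293671  0.257197   -0.25698452]
```

View pics/w3.png

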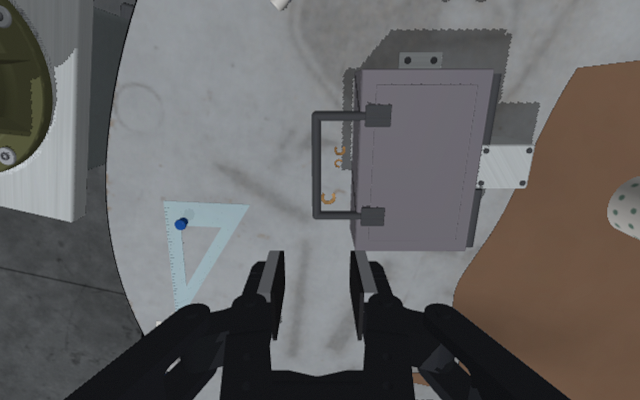

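The picture matches the first one: bar at columns 312–321, lid closed. Bar and lid heights are within 1 mm of the start, and the gripper is clear.

```bash
python3 -c "
from rig import bot
print(bot.finish_job())"
```

```text
the job is handed in; nothing more can be done
None
```

I raised the lid to its stop at about 1.03 rad (12 N total at the bar, roughly 5–7 N above lifting), let go and it held open for over 2 s, then closed it onto its seal at about 15 N and handed the job in at about 42 s.

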